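# Seat a workpiece in a drilling jig and lock it with the cam lever

### The arm

A 6-joint arm with a two-finger parallel gripper is mounted at the origin on a cart in front of the work surface, level with it; the furniture and walls round the work are solid. World frame = base frame: x ahead of the robot, y to its left, z up, the work surface at z = 0. Lengths are in mm, angles in degrees, forces in N, time in s.
With the tool pointing down it reaches from about 300 to 850 mm from the base axis. Payload 4.2 kg.
Tool frame: the origin (TCP) lies between the finger pads; the fingertips stand 11 mm ahead of it and the grasp point (between the pads) lies 8 mm behind it (env.tips_ahead is the distance from the TCP to the fingertips, in mm); z points along the fingers, y is the line along which they close (so a half turn about z gives the same grasp; the last joint's range is limited). The gripper opens to 91 mm and grips with 3 to 60 N. Pads are 32 mm wide; open, the fingers measure 118 mm over their backs; the gripper's body (76 mm by 178 mm) begins 60 mm behind the grasp point.
Start: joints at [-72.078, 18.312, 89.639, -0, 72.044, -1.146], TCP at [187.85, -543.465, 224.976] pointing down, gripper open.
Joint ranges: [-177.97, 177.97], [-48.28, 115.42], [12.27, 149.76], [-77.06, 257.06], [2.81, 150.46], [-146.56, 146.56]. Speed limits (degrees/s): [147.25, 147.25, 180, 180, 180, 180].

### API

Orientations are given as [roll, pitch, yaw] about the fixed x, y, z axes, in that order (R = Rz(yaw) Ry(pitch) Rx(roll)).
In Python, from workcell import env, cams gives the robot as it stands.
- The arm moves only by the tool step_arm, never from a script. Its arguments are lists of equal length, an entry for each row: "linear": the shift along the tool's x, y, z in units of 30 cm (1.0 is 30 cm), a list of three; "turn": the turn about the tool's z in units of 360 degrees (1.0 is 360 degrees). In form: {"linear": [[tx, ty, tz], ...], "turn": [turn, ...]}. A call has 1 to 20 rows; each row is the pose to reach, as a shift and turn from the pose commanded when the call began, along the tool's axes at that moment, turning the shorter way round; what a row does not reach only later rows make up. A row lasts 1/8 s, in which the tool goes at most 62.5 mm and 10.7 degrees, less where a joint would pass 70% of its speed; a pose out of reach is approached as far as the arm can. A call with a number of a shift or a turn outside -1 to 1 is refused whole. A call with a gripper value outside its range is refused whole. "fingers" is the closure, from -1 (fully open) to 1 (shut), so that 0 is half open, set as the call begins (left out, the last holds). The fingers move at their own pace and stop on an object; "force" is the grip in N (left out, the last holds). Time passes only in rows, so rows that repeat a pose let the fingers close. It gives the time, the measured TCP pose, the force, the opening and the grip force at its end, in the units of the state.
- env.state(): the state, without advancing time (a new reading comes with each control period).
- cams.grab_frame(name): name is "scene" or "top"; returns a dict with "color" (420x560x3 uint8, blue, green, red), "fx", "fy", "cx", "cy" (pixels), "dist" ([k1, k2, p1, p2, k3] as OpenCV has them; the pictures are not rectified), "extrinsics" (4x4, takes a point from camera to world coordinates). Camera axes: x right, y down, z forward; pixel columns grow to the right and rows downward; lengths in mm; the calibration is good to about 2 mm. A picture is of the moment at which its call begins. There is no depth.
- env.job_done(): hands the job in; it is judged then, once.
The state is a dict: "time_s": time; "qpos": joint angles; "qvel": joint speeds; "effort": joint torques, N m; "ee_pos": TCP position; "ee_rot": TCP orientation; "force": force on the tool from outside, world axes, zero at the start; "torque": the same for the moment, N m; "gripper_width": finger opening in mm; "gripper_force": force on a finger pad.
Only numpy, scipy, OpenCV 4.12 (cv2) and the standard library are available. Lean on these libraries where they do the work, as an engineer would, in place of code of your own. Each camera call takes 0.05 s, during which the arm holds its last target. There are 200 camera calls.

### The job

Get the loose piece of wood ready for drilling, using only fingertip pushes: slide it along the jig, in under the drill guide, until its end is home against the end stop; then push the steel cam lever round clockwise with one finger until the red cam jams the piece tight along the fence, and leave it locked. Push gently, never pinch or lift the piece or the lever, and leave the other things on the bench where they are.

Things in the scene. Friction and masses are not known exactly. Their poses are not given: they have to be found in the camera images.
- jig: Drilling jig screwed to the worktop; its place and direction differ each time. Plywood base board 170 (x) x 190 (y) x 18 mm thick; origin at the centre of its underside, z up. A dark hardwood fence 22 mm thick stands along its +x side, face at x = +54 mm, from 18 to 44 mm above the worktop. The +y end is open: the workpiece slides toward -y.
- end_stop (a point): Middle of the face of the dark hardwood end stop, at x = +21, y = -75 mm in the jig's frame, 30 mm above the worktop; the face looks to the jig's +y, toward the coming workpiece.
- drill_guide (a point): Centre of the top of the aluminium drill-guide bridge over the end stop, at x = +16, y = -77 mm in the jig's frame, 54 mm above the worktop. It spans 122 mm in x and 36 mm in y; its underside is 44 mm above the worktop; three steel bushings stand 5 mm above it. Fixed.
- cam_pivot (a point): Centre of the cam's pivot bolt, on the jig at x = -45, y = -8 mm in the jig's frame, 42 mm above the worktop.
- cam_lever (a joint): Angle of the cam lever about the vertical pivot bolt, rad: 0 = fully open, grows clockwise seen from above, hard stop at 1.6. At q the lever points from the pivot at (185 degrees minus q), counterclockwise from the jig's x axis: at 0 away from the fence, at 1.6 toward the open end. It stays where it is left; how it tightens is told at lever_knob.
- lever_knob (a point): On the axis of the black knob at the lever's end, 100 mm from the pivot, 65 mm up; knob 26 mm across, 45 to 83 mm up. The arm is a flat bar 16 mm wide, 37 to 46 mm up; its sides can be pushed 30 to 85 mm off the pivot. At 66 mm it moves with 2 N until the cam meets the piece at q about 1.2, then stiffens: 5 N just holds, 8 to 13 N is tight (q 1.24 to 1.27). It locks itself when let go.
- cam_disc (a point): Centre of the round red cam disc under the lever: radius 26 mm, its centre 11 mm off the pivot, from 20 to 38 mm above the worktop. It turns with the lever and presses on the workpiece's long side.
- workpiece: Loose light-brown piece of wood, 66 (x) x 150 (y) x 22 mm high, 0.11 to 0.22 kg, lying on the jig's base between fence and cam, its long side (y) nearly along the jig's y axis, pulled 20 to 40 mm out of the jig's open end. It slides with 1 to 3 N. Origin at the centre of its underside. Fully home its origin is at x = +21, y = 0 mm in the jig's frame, 18 mm above the worktop (top at 40 mm).
- tape_measure: Yellow and black tape measure, 50 x 92 x 68 mm, bystander; origin at the centre of its underside.
- drill_case: Blue closed case, 109 x 145 x 44 mm, bystander; origin at the centre of its underside.
- square: Combination square, 74 x 200 x 24 mm, bystander; origin at the centre of its underside.
- hinges: Steel hinge lying flat on the worktop, 40 x 70 x 9 mm, bystander; origin at the centre of its underside.

How it is judged:
By the outcome, as a careful person would: the job done as asked, in the order asked, and still so for the second after the job is handed in, with the robot touching nothing.
It also fails if it takes over 54 s, if anything falls off the work surface, if the arm or the gripper's body presses on something with over 40 N, if the wrist force passes 120 N, or if a joint passes its speed limit or range.

## Working session

There is one attempt and no reset: what is moved stays moved. The work goes in short steps, Python scripts to look and compute and a tool call to move; the robot and the scene stay as the last step left them, time stands still between calls to the robot, and variables do not carry over. Pictures are saved under pics/ and viewed, at most 10 in all, crops included, and the job is handed in when it is done.

Besides the shell and the picture viewer there is one more tool, called after "Emit:" as name([rows], argument=value, ...), one row to a line, values as JSON. step_arm: Moves the arm, as the interface text tells. Its arguments: {"type":"object","properties":{"linear":{"type":"array"},"turn":{"type":"array"},"fingers":{"type":"number"},"force":{"type":"number"}},"required":["linear","turn"]}

```bash
ls; mkdir -p pics; python3 - <<'E'
from workcell import env,cams
import cv2
for n in("scene","top"):
    f=cams.grab_frame(n);cv2.imwrite(f"pics/{n}0.png",f["color"]);print(n,f["fx"],f["cx"],f["cy"],f["dist"],f["extrinsics"])
s=env.state();print(s)
E
```

```text
pics
scene 440.3235227893686 282.3009791546502 199.97420499140514 [0.00940977 0.         0.         0.         0.        ] [[ 9.43291494e-01  2.85622751e-01 -1.69176836e-01  6.79984440e+02]
 [ 3.31873457e-01 -7.99375086e-01  5.00858743e-01 -7.32117784e+02]
 [ 7.82090430e-03 -5.28601093e-01 -8.48834329e-01  1.03015718e+03]
 [ 0.00000000e+00  0.00000000e+00  0.00000000e+00  1.00000000e+00]]
top 425.90088462031457 280.7704367559198 207.09344406073123 [-0.10374404  0.          0.          0.          0.        ] [[ 8.07683476e-03 -9.93710721e-01  1.11686025e-01  3.88870132e+02]
 [-9.99876159e-01 -9.53418033e-03 -1.25206596e-02 -1.48950335e+02]
 [ 1.35067483e-02 -1.11571067e-01 -9.93664664e-01  9.79049298e+02]
 [ 0.00000000e+00  0.00000000e+00  0.00000000e+00  1.00000000e+00]]
{'time_s': 0.1, 'qpos': array([-7.20777815e+01,  1.83460457e+01,  8.97000013e+01, -3.15417093e-03,
        7.20420386e+01, -1.14540556e+00]), 'qvel': array([-0.09478147, -0.06919509, -0.17190326,  0.02622918,  0.0820779 ,
        0.0955486 ]), 'effort': array([ 9.93839640e-04, -4.13328552e+01, -2.32510632e+01,  7.31624337e-02,
        4.21946123e-02, -3.57622480e-05]), 'ee_pos': array([ 187.69983559, -543.04459815,  224.21973407]), 'ee_rot': array([-1.79911872e+02,  1.23760159e-03,  1.90685998e+01]), 'force': array([-0.52964607,  0.0040361 , -0.23511559]), 'torque': array([ 0.06621435, -0.01624324,  0.04095687]), 'gripper_force': 0.0, 'gripper_width': 90.89492331916331}
```

View pics/scene0.png

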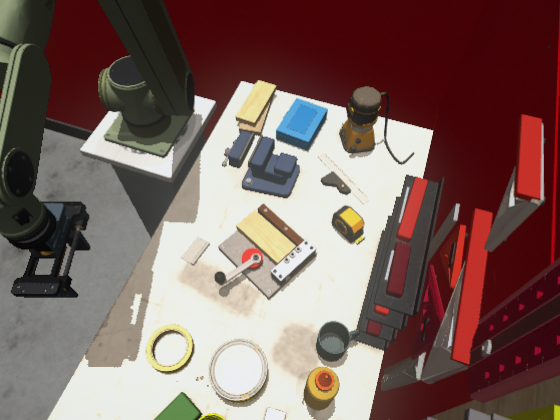

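View pics/top0.png

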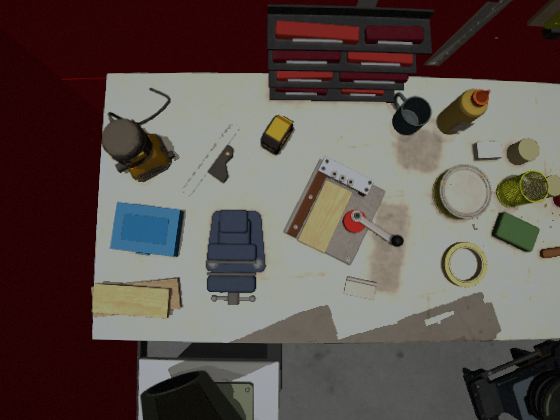

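The jig is in both views. In the top view the guide is at about (345,175), the red cam at (354,220), the knob at (397,240), and the wood's open end at about (313,248). I'll zoom in and segment.

```bash
cat > h.py <<'E'
import numpy as np,cv2
from workcell import env,cams
def ray(f,px,z):
    K=np.array([[f["fx"],0,f["cx"]],[0,f["fy"],f["cy"]],[0,0,1.]]);E=np.array(f["extrinsics"])
    p=cv2.undistortPoints(np.array(px,float).reshape(-1,1,2),K,np.array(f["dist"])).reshape(-1,2)
    d=np.c_[p,np.ones(len(p))]@E[:3,:3].T
    return E[:3,3]+d*((np.broadcast_to(z,len(p))-E[2,3])/d[:,2])[:,None]
def masks(f):
    h=cv2.cvtColor(f["color"],cv2.COLOR_BGR2HSV)
    return h
def comp(m,seed):
    n,l,s,c=cv2.connectedComponentsWithStats(m.astype(np.uint8))
    best=min((i for i in range(1,n) if s[i,4]>25),key=lambda i:np.hypot(*(c[i]-seed)))
    return l==best,s[best],c[best]
E
python3 - <<'E'
from h import *
f=cams.grab_frame("top");im=f["color"];h=masks(f)
for n,p in dict(wood=(313,225),wood2=(333,195),ply=(370,250),fence=(303,210),guide=(340,172),red=(350,220),knob=(397,240),lever=(380,232),bench=(330,300)).items(): print(n,h[p[1],p[0]])
cv2.imwrite("pics/t1.png",cv2.resize(im[145:275,270:420],None,fx=5,fy=4.6,interpolation=cv2.INTER_CUBIC))
f=cams.grab_frame("scene");cv2.imwrite("pics/s1.png",cv2.resize(f["color"][195:305,205:325],None,fx=5,fy=5,interpolation=cv2.INTER_CUBIC))
E
```

```text
wood [ 24  87 158]
wood2 [ 23  91 157]
ply [ 32  26 158]
fence [ 12 174  76]
guide [110  14 167]
red [  2 208 156]
knob [15 15 33]
lever [ 14  26 148]
bench [ 48   8 160]
```

View pics/t1.png

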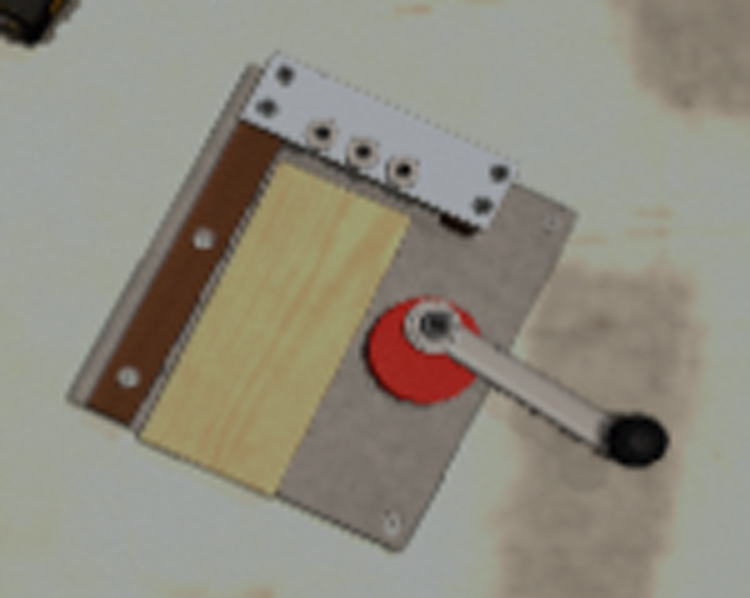

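View pics/s1.png

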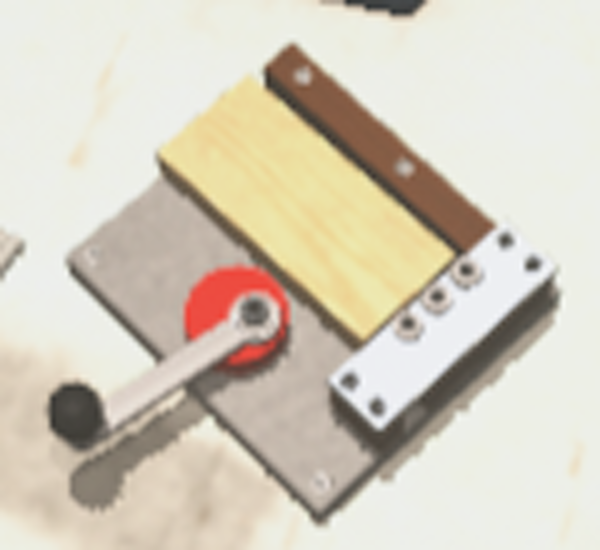

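The crops show the base corners, guide corners, bolt, knob and wood corners clearly. Next I'll fit the jig's pose from the points in both views.

```bash
python3 - <<'E'
from h import *
F={n:cams.grab_frame(n) for n in("top","scene")}
C=lambda n,u,v:(270+u/5-.4,145+v/4.6-.4) if n=="top" else (205+u/5-.4,195+v/5-.4)
J=[("top",272,52,77,-95,54),("top",518,165,-45,-95,54),("top",484,235,-45,-59,54),("top",240,120,77,-59,54),
("top",577,212,-85,-95,18),("top",400,550,-85,95,18),("top",68,398,85,95,18),("top",435,323,-45,-8,48),
("scene",68,262,-85,95,18),("scene",320,518,-85,-95,18),("scene",500,220,77,-59,54),("scene",557,270,77,-95,54),("scene",383,430,-45,-95,54),("scene",332,380,-45,-59,54),("scene",255,313,-45,-8,48)]
def fit(J):
    W=np.array([ray(F[n],[C(n,u,v)],z)[0,:2] for n,u,v,_,_,z in J]);P=np.array([j[3:5] for j in J],float)
    wc,pc=W.mean(0),P.mean(0);A=(P-pc).T@(W-wc);a=np.arctan2(A[0,1]-A[1,0],A[0,0]+A[1,1])
    R=np.array([[np.cos(a),-np.sin(a)],[np.sin(a),np.cos(a)]]);t=wc-R@pc
    return np.degrees(a),t,R,(W-t)@R-P
for k in("top","scene",""):
    a,t,R,r=fit([j for j in J if k in j[0]]);print(k,a,t);print(r.round(1).tolist())
np.savez("jig.npz",R=R,t=t)
toj=lambda n,u,v,z:((ray(F[n],[C(n,u,v)],z)[0,:2]-t)@R).round(1)
for u,v in((285,162),(410,215),(274,496),(136,436)):print("wood top",toj("top",u,v,40))
for u,v in((158,152),(252,78),(455,257),(365,340)):print("wood scene",toj("scene",u,v,40))
print("knob",toj("top",637,440,83),toj("scene",77,405,83))
print("hinge px 348..376,278..297", ray(F["top"],[(346,276),(377,285),(374,299),(344,291)],9).round())
for p in((21,110),(21,75),(-45,-8),(-145,-16)):print(p,(R@p+t).round(1))
E
```

```text
top 63.82347956860013 [ 489.33653141 -283.57999627]
[[0.4, 0.4], [0.3, 0.7], [-0.6, 2.4], [-1.5, 1.0], [0.9, 0.3], [1.8, -1.8], [-1.1, -1.4], [-0.1, -1.5]]
scene 64.21477853122242 [ 490.89836636 -286.51229176]
[[1.2, -3.2], [-1.0, 0.2], [-2.1, 1.9], [-2.0, -0.5], [1.2, 0.6], [1.7, -0.6], [1.0, 1.6]]
 63.99314398801027 [ 490.10511879 -284.92555106]
[[1.0, 1.5], [0.9, 2.1], [0.1, 3.8], [-0.8, 2.0], [1.5, 1.8], [3.0, -0.3], [0.1, -0.4], [0.7, -0.1], [-0.2, -5.0], [-1.7, -1.6], [-2.9, 0.8], [-2.7, -1.6], [0.5, -1.0], [0.8, -2.2], [-0.1, 0.0]]
wood top [ 49.  -50.5]
wood top [-12.6 -52.2]
wood top [-17.2  97.5]
wood top [50.  98.8]
wood scene [-17.3  95.5]
wood scene [46.9 94.2]
wood scene [ 48.8 -52.3]
wood scene [-14.3 -53. ]
knob [-140.7    8.2] [-144.     2.5]
hinge px 348..376,278..297 [[ 342. -310.    9.]
 [ 322. -381.    9.]
 [ 290. -374.    9.]
 [ 308. -306.    9.]]
(21, 110) [ 400.5 -217.8]
(21, 75) [ 431.9 -233.2]
(-45, -8) [ 477.6 -328.9]
(-145, -16) [ 440.9 -422.3]
```

```bash
cat >> h.py <<'E'
j=np.load("jig.npz");JR,JT=j["R"],j["t"]
def go(jx,jy,z,yaw):
    s=env.state();p=s["ee_pos"];y=np.radians(s["ee_rot"][2]);w=JR@[jx,jy]+JT;d=w-p[:2]
    cx=np.array([np.cos(y),np.sin(y)]);cy=np.array([np.sin(y),-np.cos(y)])
    print("go",(np.array([d@cx,d@cy,p[2]-z])/300).round(4),"turn(-yaw)",round(((s["ee_rot"][2]-yaw+180)%360-180)/360,4))
def st():
    s=env.state();print(s["time_s"],"jig",((s["ee_pos"][:2]-JT)@JR).round(1),"z",s["ee_pos"][2].round(1),"rot",s["ee_rot"].round(1),"Fjig",(s["force"][:2]@JR).round(2),s["force"][2].round(2),"w",s["gripper_width"])
E
python3 -c "
from h import *
go(19,140,150,64);st()"
```

```text
go [ 0.949  -0.8601  0.249 ] turn(-yaw) -0.1248
0.3 jig [-364.8  158.4] z 224.7 rot [-180.    -0.    19.1] Fjig [-0.67  0.12] 1.01 w 91.25752769422078
```

Emit:
step_arm([
  [0.949,-0.86,0.249],
  [0.949,-0.86,0.249],
  [0.949,-0.86,0.249],
  [0.949,-0.86,0.249],
  [0.949,-0.86,0.249],
  [0.949,-0.86,0.249],
  [0.949,-0.86,0.249],
  [0.949,-0.86,0.249],
  [0.949,-0.86,0.249],
  [0.949,-0.86,0.249],
], turn=[-0.125,-0.125,-0.125,-0.125,-0.125,-0.125,-0.125,-0.125,-0.125,-0.125], fingers=1, force=30)

```text
time_s: 1.55
ee_pos: [372.4, -207.6, 150.5]
ee_rot: [180.0, 0.0, 64.0]
force: [-0.2, -0.8, -0.4]
gripper_width: 0.4
gripper_force: 0.0
```

```bash
python3 -c "
from h import *
go(19,135,38,64);st()
f=cams.grab_frame('top');cv2.imwrite('pics/t2.png',f['color'])"
```

```text
go [0.0038 0.0156 0.375 ] turn(-yaw) -0.0001
1.55 jig [ 17.9 139.7] z 150.5 rot [180.   0.  64.] Fjig [-0.86 -0.15] -0.44 w 0.35809361715596183
```

View pics/t2.png

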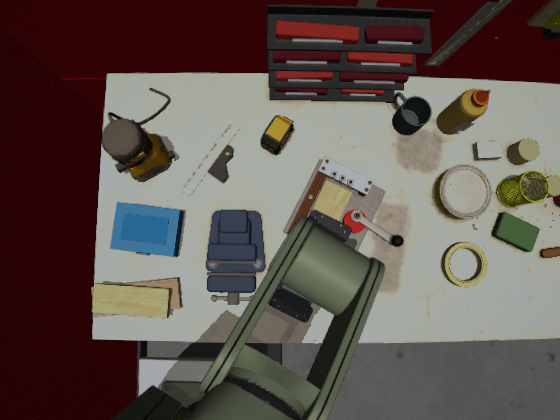

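The gripper is over the open end and clear of the vise, so I'll descend.

Emit:
step_arm([
  [0,0,0.125],
  [0,0,0.25],
  [0,0,0.33],
  [0,0,0.375],
  [0,0,0.375],
], turn=[0,0,0,0,0])

```text
time_s: 2.22
ee_pos: [371.8, -206.9, 37.0]
ee_rot: [-179.9, -0.0, 64.0]
force: [0.0, 0.3, 0.3]
gripper_width: 0.4
gripper_force: 0.0
```

```bash
python3 -c "
from h import *
go(19,112,38,64);st()"
```

```text
go [ 0.0024  0.0951 -0.0032] turn(-yaw) -0.0
2.225 jig [ 18.3 140.5] z 37.0 rot [-179.9   -0.    64. ] Fjig [0.25 0.11] 0.33 w 0.36051182749055555
```

Emit:
step_arm([
  [0.002,0.03,0],
  [0.002,0.06,0],
  [0.002,0.085,0],
  [0.002,0.095,0],
  [0.002,0.105,0],
  [0.002,0.115,0],
  [0.002,0.125,0],
  [0.002,0.135,0],
  [0.002,0.142,0],
  [0.002,0.142,0],
], turn=[0,0,0,0,0,0,0,0,0,0])

```text
time_s: 3.48
ee_pos: [411.7, -225.0, 37.8]
ee_rot: [179.9, 0.0, 64.1]
force: [-0.2, 0.1, 0.7]
gripper_width: 0.6
gripper_force: 0.0
```

```bash
python3 -c "
from h import *
go(19,88.5,38,64);st()"
```

```text
go [-0.0016  0.0275 -0.0007] turn(-yaw) 0.0002
3.475 jig [19.5 96.7] z 37.8 rot [179.9   0.   64.1] Fjig [0.04 0.21] 0.7 w 0.6059007109945727
```

Emit:
step_arm([
  [0,0.006,0],
  [0,0.012,0],
  [0,0.018,0],
  [0,0.022,0],
], turn=[0,0,0,0])

```text
time_s: 3.98
ee_pos: [417.3, -227.7, 37.8]
ee_rot: [180.0, 0.0, 64.1]
force: [-1.9, 1.1, 2.5]
gripper_width: 0.8
gripper_force: 0.8
```

```bash
python3 -c "
from h import *
st()"
```

```text
3.975 jig [19.5 90.6] z 37.8 rot [180.    0.   64.1] Fjig [0.13 2.2 ] 2.46 w 0.8340297269690631
```

Sliding at 2 N. I'll continue in small rows.

Emit:
step_arm([
  [0,0.004,0],
  [0,0.008,0],
  [0,0.008,0],
], turn=[0,0,0])

```text
time_s: 4.35
ee_pos: [419.6, -228.8, 37.8]
ee_rot: [180.0, 0.0, 64.1]
force: [-0.9, 0.7, 0.6]
gripper_width: 0.8
gripper_force: 0.4
```

Emit:
step_arm([
  [0,0.003,0],
  [0,0.006,0],
  [0,0.006,0],
], turn=[0,0,0])

```text
time_s: 4.72
ee_pos: [421.1, -229.5, 37.8]
ee_rot: [180.0, 0.0, 64.1]
force: [-0.4, 0.3, 0.3]
gripper_width: 0.5
gripper_force: 0.6
```

Emit:
step_arm([
  [0,0.003,0],
  [0,0.006,0],
  [0,0.006,0],
], turn=[0,0,0])

```text
time_s: 5.1
ee_pos: [422.2, -230.0, 37.7]
ee_rot: [-180.0, 0.0, 64.1]
force: [-2.6, 0.9, 2.4]
gripper_width: 0.2
gripper_force: 1.5
```

Emit:
step_arm([
  [0,0.003,0],
  [0,0.006,0],
  [0,0.006,0],
], turn=[0,0,0])

```text
time_s: 5.48
ee_pos: [422.3, -230.0, 37.6]
ee_rot: [-179.7, -0.0, 64.1]
force: [-6.3, 2.3, 5.8]
gripper_width: 0.7
gripper_force: 3.7
```

```bash
python3 -c "
from h import *
st()"
```

```text
5.475 jig [19.6 85. ] z 37.6 rot [-179.7   -0.    64.1] Fjig [-0.66  6.67] 5.84 w 0.6889178769760202
```

The force rose to 6.7 N with no further travel, so the piece is home. I'll back off, raise the arm, move past the lever, and look from there.

Emit:
step_arm([
  [0,-0.03,0],
  [0,-0.12,0],
  [0,-0.12,-0.2],
  [0,-0.12,-0.4],
  [-0.2,0,-0.4],
  [-0.45,0.3,-0.4],
  [-0.45,0.42,-0.4],
  [-0.45,0.42,-0.4],
  [-0.45,0.42,-0.4],
], turn=[0,0,0,0,0,0,0,0,0])

```text
time_s: 6.6
ee_pos: [479.6, -409.2, 157.0]
ee_rot: [179.9, 0.0, 64.0]
force: [-0.7, 0.4, -0.3]
gripper_width: 0.5
gripper_force: 0.0
```

```bash
python3 - <<'E'
from h import *
st()
f=cams.grab_frame('top');cv2.imwrite('pics/t3.png',cv2.resize(f["color"][145:275,270:420],None,fx=5,fy=4.6,interpolation=cv2.INTER_CUBIC))
f=cams.grab_frame("scene");cv2.imwrite("pics/s3.png",cv2.resize(f["color"][195:305,205:325],None,fx=5,fy=5,interpolation=cv2.INTER_CUBIC))
E
```

```text
6.6 jig [-116.3  -45.1] z 157.0 rot [179.9   0.   64. ] Fjig [0.05 0.85] -0.32 w 0.4897813825261309
```

View pics/s3.png

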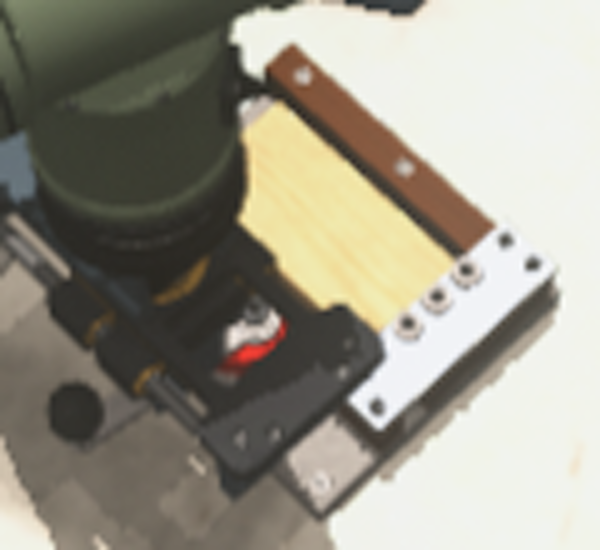

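The wood now lies under the guide, with its open-end corner at crop pixel (278,103), moved in from (252,78). The lever hasn't moved; the knob is at (77,412).

```bash
python3 - <<'E'
from h import *
f=cams.grab_frame('scene')
print(((ray(f,[(205+278/5-.4,195+103/5-.4)],40)[0,:2]-JT)@JR).round(1))
cat=lambda q,r,off:None
def fp(phi,r,off):
    p=np.radians(phi);u=np.array([np.cos(p),np.sin(p)]);c=np.array([np.sin(p),-np.cos(p)]);return np.array([-45,-8])+r*u-off*c
for phi in(172,):
    x=fp(phi,64,34);print(x);go(x[0],x[1],43,64+phi-180)
E
```

```text
[46.3 73.7]
[-113.10904183  -32.76203588]
go [ 0.0053 -0.0316  0.3819] turn(-yaw) 0.0225
```

Emit:
step_arm([
  [0.006,0,0.12],
  [0.006,0,0.25],
  [0.006,0,0.34],
  [0.006,0,0.38],
  [0.006,0,0.38],
], turn=[0.022,0.022,0.022,0.022,0.022])

```text
time_s: 7.38
ee_pos: [478.9, -405.3, 43.9]
ee_rot: [-180.0, -0.0, 56.2]
force: [0.3, -0.5, 0.5]
gripper_width: -0.1
gripper_force: 0.0
```

```bash
cat >> h.py <<'E'
def fp(phi,r=64,off=21.5):
    p=np.radians(phi);u=np.array([np.cos(p),np.sin(p)]);c=np.array([np.sin(p),-np.cos(p)]);return np.array([-45,-8])+r*u-off*c
def plan(phis,off=21.5):
    st()
    for a in phis:
        x=fp(a,off=off);print(a,end=" ");go(x[0],x[1],43,64+a-180)
E
python3 -c "
from h import *
plan([172,168,160,152,144,136])"
```

```text
7.375 jig [-113.1  -42.7] z 43.9 rot [-180.    -0.    56.2] Fjig [-0.29 -0.49] 0.49 w -0.05175882748363413
172 go [-0.0045 -0.0745  0.0029] turn(-yaw) 0.0005
168 go [-0.009  -0.0896  0.0029] turn(-yaw) 0.0116
160 go [-0.0146 -0.1204  0.0029] turn(-yaw) 0.0338
152 go [-0.016  -0.1518  0.0029] turn(-yaw) 0.056
144 go [-0.0129 -0.1831  0.0029] turn(-yaw) 0.0782
136 go [-0.0055 -0.2136  0.0029] turn(-yaw) 0.1005
```

Emit:
step_arm([
  [-0.003,-0.04,0.002],
  [-0.0045,-0.06,0.002],
  [-0.0045,-0.0745,0.002],
  [-0.009,-0.09,0.002],
  [-0.012,-0.105,0.002],
  [-0.0146,-0.12,0.002],
  [-0.0155,-0.136,0.002],
  [-0.016,-0.152,0.002],
  [-0.016,-0.152,0.002],
], turn=[0,0,0.0005,0.0116,0.0225,0.034,0.045,0.056,0.056])

```text
time_s: 8.5
ee_pos: [438.8, -384.7, 43.7]
ee_rot: [179.9, -0.0, 36.0]
force: [0.4, -1.6, 0.1]
gripper_width: 0.7
gripper_force: 0.2
```

```bash
python3 - <<'E'
from h import *
plan([152,146,140,134,128,124])
f=cams.grab_frame('top');cv2.imwrite('pics/t4.png',cv2.resize(f["color"][145:275,270:420],None,fx=5,fy=4.6,interpolation=cv2.INTER_CUBIC))
E
```

```text
8.5 jig [-112.2    2.4] z 43.7 rot [179.9  -0.   36. ] Fjig [-1.25 -1.04] 0.13 w 0.7101045427923287
152 go [ 0.0007 -0.0029  0.0022] turn(-yaw) 0.0001
146 go [-0.0056 -0.0256  0.0022] turn(-yaw) 0.0167
140 go [-0.0095 -0.0488  0.0022] turn(-yaw) 0.0334
134 go [-0.011  -0.0723  0.0022] turn(-yaw) 0.0501
128 go [-0.01   -0.0958  0.0022] turn(-yaw) 0.0667
124 go [-0.0079 -0.1114  0.0022] turn(-yaw) 0.0778
```

View pics/t4.png

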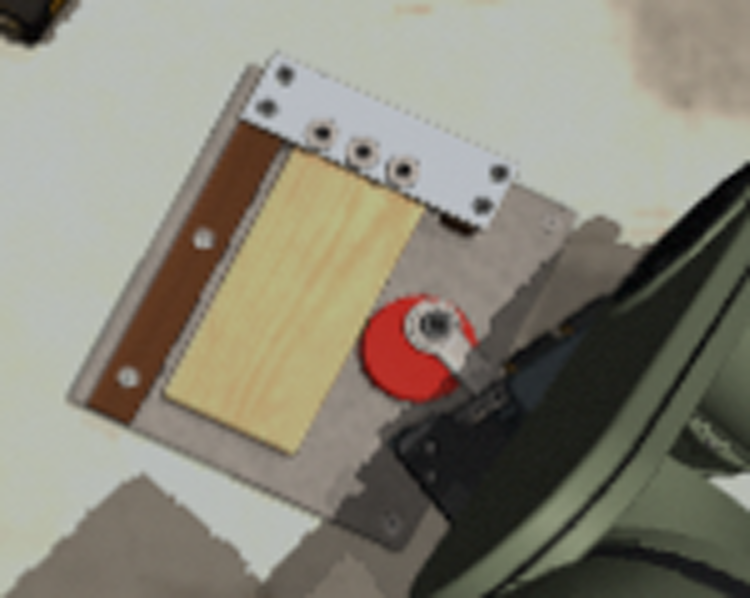

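The wood is in under the guide, with its ends at (165,397) and (292,455). The lever is turning and the cam is closing in. I'll keep pushing.

Emit:
step_arm([
  [-0.003,-0.013,0.002],
  [-0.0056,-0.0256,0.002],
  [-0.008,-0.037,0.002],
  [-0.0095,-0.049,0.002],
  [-0.0105,-0.06,0.002],
  [-0.011,-0.072,0.002],
  [-0.0105,-0.084,0.002],
  [-0.01,-0.096,0.002],
  [-0.008,-0.111,0.002],
  [-0.008,-0.111,0.002],
], turn=[0.008,0.0167,0.025,0.0334,0.042,0.05,0.0585,0.0667,0.0778,0.0778])

```text
time_s: 9.8
ee_pos: [417.2, -359.2, 42.9]
ee_rot: [180.0, -0.0, 8.1]
force: [-0.7, -0.7, 0.6]
gripper_width: 0.5
gripper_force: 0.5
```

```bash
python3 - <<'E'
from h import *
plan([124,122,120,118,116,114,112])
E
```

```text
9.8 jig [-98.7  32.9] z 42.9 rot [180.   -0.    8.1] Fjig [-0.94  0.29] 0.6 w 0.4680537138109944
124 go [-0.0002 -0.0005 -0.0004] turn(-yaw) 0.0002
122 go [-0.0025 -0.008  -0.0004] turn(-yaw) 0.0058
120 go [-0.0046 -0.0155 -0.0004] turn(-yaw) 0.0113
118 go [-0.0065 -0.0232 -0.0004] turn(-yaw) 0.0169
116 go [-0.008  -0.0309 -0.0004] turn(-yaw) 0.0224
114 go [-0.0093 -0.0386 -0.0004] turn(-yaw) 0.028
112 go [-0.0103 -0.0464 -0.0004] turn(-yaw) 0.0336
```

Emit:
step_arm([
  [-0.0012,-0.004,0],
  [-0.0025,-0.008,0],
  [-0.0035,-0.012,0],
  [-0.0046,-0.0155,0],
  [-0.0055,-0.019,0],
  [-0.0065,-0.023,0],
  [-0.0065,-0.023,0],
], turn=[0.003,0.0058,0.008,0.0113,0.014,0.017,0.017])

```text
time_s: 10.68
ee_pos: [414.3, -352.2, 42.5]
ee_rot: [-180.0, -0.0, 1.8]
force: [-0.6, -2.2, 1.1]
gripper_width: 0.5
gripper_force: 0.8
```

```bash
python3 - <<'E'
from h import *
plan([118,116,115,114,113,112,110])
E
```

```text
10.675 jig [-93.7  38.6] z 42.5 rot [-180.    -0.     1.8] Fjig [-2.19 -0.43] 1.09 w 0.4960871177432654
118 go [ 0.0001  0.0014 -0.0015] turn(-yaw) -0.0004
116 go [-0.0023 -0.0061 -0.0015] turn(-yaw) 0.0051
115 go [-0.0034 -0.0098 -0.0015] turn(-yaw) 0.0079
114 go [-0.0045 -0.0136 -0.0015] turn(-yaw) 0.0107
113 go [-0.0054 -0.0174 -0.0015] turn(-yaw) 0.0134
112 go [-0.0063 -0.0212 -0.0015] turn(-yaw) 0.0162
110 go [-0.0079 -0.0289 -0.0015] turn(-yaw) 0.0218
```

Emit:
step_arm([
  [-0.0015,-0.004,0],
  [-0.003,-0.0075,0],
  [-0.0034,-0.011,0],
  [-0.0034,-0.011,0],
], turn=[0.003,0.005,0.008,0.008])

```text
time_s: 11.18
ee_pos: [413.2, -348.9, 42.6]
ee_rot: [-180.0, 0.0, -1.0]
force: [0.3, -1.2, 1.5]
gripper_width: 0.3
gripper_force: 0.8
```

Emit:
step_arm([
  [-0.001,-0.0038,0],
  [-0.002,-0.0076,0],
  [-0.002,-0.0076,0],
], turn=[0.003,0.0055,0.0055])

```text
time_s: 11.55
ee_pos: [412.5, -346.6, 42.5]
ee_rot: [-180.0, 0.0, -3.0]
force: [0.1, -1.9, 2.4]
gripper_width: 0.5
gripper_force: 0.8
```

```bash
python3 - <<'E'
from h import *
plan([114,113,112,111,110])
E
```

```text
11.55 jig [-89.5  42.7] z 42.5 rot [-180.    0.   -3.] Fjig [-1.68 -0.93] 2.36 w 0.4598281389060656
114 go [ 0.0014  0.0049 -0.0016] turn(-yaw) -0.0028
113 go [ 0.0001  0.0012 -0.0016] turn(-yaw) -0.0
112 go [-0.0011 -0.0025 -0.0016] turn(-yaw) 0.0027
111 go [-0.0022 -0.0063 -0.0016] turn(-yaw) 0.0055
110 go [-0.0033 -0.01   -0.0016] turn(-yaw) 0.0083
```

Emit:
step_arm([
  [-0.001,-0.0035,0],
  [-0.002,-0.007,0],
  [-0.002,-0.007,0],
], turn=[0.0027,0.0055,0.0055])

```text
time_s: 11.92
ee_pos: [412.0, -345.2, 42.6]
ee_rot: [179.9, -0.0, -5.0]
force: [-1.6, -4.7, 0.7]
gripper_width: 0.5
gripper_force: 2.3
```

Emit:
step_arm([
  [-0.001,-0.0035,0],
  [-0.001,-0.0035,0],
], turn=[0.0027,0.0027])

```text
time_s: 12.18
ee_pos: [411.8, -344.7, 42.7]
ee_rot: [179.9, -0.0, -5.9]
force: [-2.3, -6.5, 0.3]
gripper_width: 0.3
gripper_force: 3.2
```

Emit:
step_arm([
  [-0.001,-0.0035,0],
  [-0.001,-0.0035,0],
], turn=[0.0027,0.0027])

```text
time_s: 12.42
ee_pos: [411.6, -344.3, 42.7]
ee_rot: [179.8, -0.0, -6.8]
force: [-1.8, -8.3, -0.0]
gripper_width: 0.5
gripper_force: 4.3
```

Emit:
step_arm([
  [0,-0.004,0],
  [0,-0.004,0],
], turn=[0,0])

```text
time_s: 12.68
ee_pos: [411.6, -343.8, 42.7]
ee_rot: [179.7, -0.0, -6.8]
force: [-3.1, -9.5, -0.8]
gripper_width: 0.5
gripper_force: 5.4
```

```bash
python3 -c "
from h import *
plan([112,110])"
```

```text
12.675 jig [-87.3  44.7] z 42.7 rot [179.7  -0.   -6.8] Fjig [-9.9  -1.41] -0.77 w 0.5448038248829975
112 go [ 0.0028  0.0065 -0.0008] turn(-yaw) -0.0078
110 go [ 0.0001 -0.0009 -0.0008] turn(-yaw) -0.0022
```

About 10 N, which is tight. I'll back off and look.

Emit:
step_arm([
  [0,0.01,0],
  [0,0.07,0],
  [0,0.13,0],
  [0,0.13,-0.2],
  [0,0.13,-0.4],
  [-0.2,0.4,-0.5],
  [-0.4,0.6,-0.5],
  [-0.6,0.8,-0.5],
  [-0.6,0.8,-0.5],
  [-0.6,0.8,-0.5],
  [-0.6,0.8,-0.5],
], turn=[0,0,0,0,0,0,0,0,0,0,0])

```text
time_s: 14.05
ee_pos: [203.0, -558.7, 192.2]
ee_rot: [-179.9, -0.0, -7.1]
force: [0.6, 0.1, -0.3]
gripper_width: 0.4
gripper_force: 0.0
```

```bash
python3 - <<'E'
from h import *
st()
f=cams.grab_frame('top');cv2.imwrite('pics/t5.png',cv2.resize(f["color"][145:275,270:420],None,fx=5,fy=4.6,interpolation=cv2.INTER_CUBIC))
E
```

```text
14.05 jig [-371.9  137.9] z 192.2 rot [-179.9   -0.    -7.1] Fjig [ 0.34 -0.56] -0.26 w 0.3820185362891115
```

View pics/t5.png

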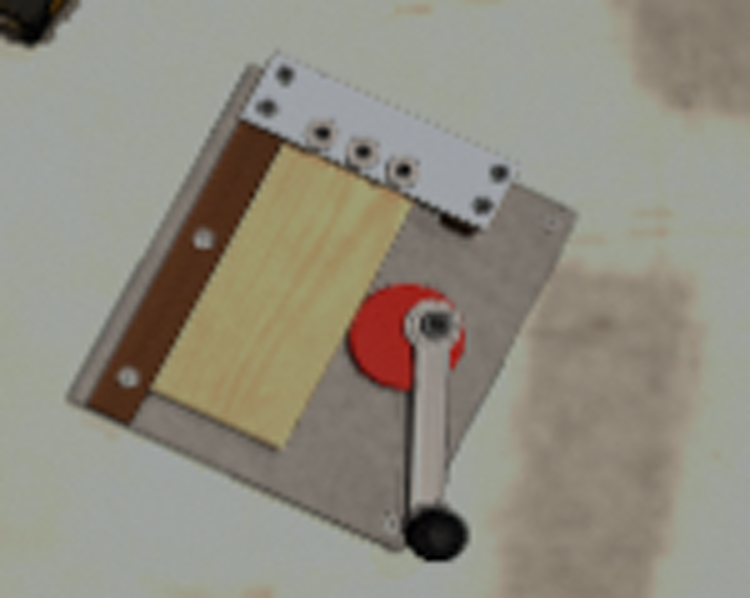

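The wood sits flush on the fence, with its ends at (152,390) and (282,448). The cam is on its side and the knob is at (437,533). A quick numeric check follows.

```bash
python3 - <<'E'
from h import *
f=cams.grab_frame('top')
for u,v,z in((152,390,40),(282,448,40),(165,397,40),(292,455,40),(68,398,18),(400,550,18),(435,323,48),(437,533,83)):
    print(u,v,((ray(f,[(270+u/5-.4,145+v/4.6-.4)],z)[0,:2]-JT)@JR).round(1))
E
```

```text
152 390 [53.4 75.9]
282 448 [-10.3  75.3]
165 397 [46.8 76.4]
292 455 [-15.8  76.3]
68 398 [85.1 94.6]
400 550 [-82.   94.7]
435 323 [-44.3  -8.1]
437 533 [-82.   84.6]
```

```bash
python3 -c "
from workcell import env
print(env.job_done())"
```

```text
the job is handed in; nothing more can be done
None
```

The job is handed in: the wood measured home against the end stop to within about 1 mm and flush on the fence, and the cam lever was left locked at q ≈ 1.27 after a 10 N push; the verdict was not shown.

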